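# Clamp the blotting manifold's plate

## Task

Tighten the four bar nuts that clamp the clear plate of the blotting manifold, about half a turn each clockwise until each comes up firm, in cross order: first one nut, then the one diagonally opposite, then the other two, finishing each before going on to the next. The plate must end fully home and level under four firm nuts; do not over-tighten (the plate would crack), and leave the other things on the bench where they are.

Things in the scene. Friction and masses are not known exactly. Their poses are not given: they have to be found in the camera images.
- manifold: vacuum blotting manifold: fixed white base block 190 (its x) x 170 (its y) x 44 mm high, with four studs, each rising from a steel boss. Origin: centre of its underside, on the table. Pushing does not move it. Near and far, left and right are as seen from the robot: near = its -x, left = its +y
- plate: clear plastic plate 170 x 150 x 12 mm over the studs, with a grid of dark wells; origin: centre of its underside, z its normal; low lips round the base keep it from sliding. It starts level on a springy gasket 2 mm above the four bosses; fully home it rests on all four. Pressed at one corner it tips a little (under 0.03 rad).
- nut1: near left nut, on the stud at manifold x, y = -65, +55 mm, diagonal to nut3. Origin: on the stud's axis, underside of its flange, 62 mm above the table. All four nuts are alike: steel flange 28 mm across, 6 mm thick, with a boss 18 mm across up to 11 mm
- nut2: near right nut, on the stud at manifold x, y = -65, -55 mm, diagonal to nut4. Origin: on the stud's axis, underside of its flange, 62 mm above the table. Right-hand thread: every nut tightens clockwise seen from above, sinks 8 mm a turn (its bar with it) and stays where it is left. Each starts loose and comes up firm after about half a turn (0.4 to 0.6 turn; each differs, its looks do not tell)
- nut3: far right nut, on the stud at manifold x, y = +65, -55 mm, diagonal to nut1. Origin: on the stud's axis, underside of its flange, 62 mm above the table. Any nut turns with 0.05 N m while loose; once firm, the torque climbs by some 0.4 N m per radian of turning the bar: 0.08 N m is just firm, 0.12 to 0.15 well tightened (about 20 N on the plate), above about 0.25 the plate cracks
- nut4: far left nut, on the stud at manifold x, y = +65, +55 mm, diagonal to nut2. Origin: on the stud's axis, underside of its flange, 62 mm above the table. Like the others it turns freely at first; the last part of the half turn presses the gasket with little effort, then it firms up within some 10 degrees
- bar1: bar grip on top of nut1: straight, black, 46 mm long (its x), 10 mm thick (its y), from 11 to 37 mm above its origin (the same point as nut1's). To tighten a nut, turn its bar. The bars are sprung on the nuts, 2 N m per radian: a bar runs ahead of its nut while you turn, in step with the torque, and springs back when let go
- bar2: bar grip on top of nut2: straight, black, 46 mm long (its x), 10 mm thick (its y), from 11 to 37 mm above its origin (the same point as nut2's). Sprung like bar1
- bar3: bar grip on top of nut3: straight, black, 46 mm long (its x), 10 mm thick (its y), from 11 to 37 mm above its origin (the same point as nut3's). Sprung like bar1
- bar4: bar grip on top of nut4: straight, black, 46 mm long (its x), 10 mm thick (its y), from 11 to 37 mm above its origin (the same point as nut4's). Sprung like bar1
- dish: bystander, not part of the job: round clear dish 62 mm across, 15 high; origin: centre of its underside
- jar: bystander, not part of the job: squat white jar 56 mm across, 55 high; origin: centre of its underside
- jar2: bystander, not part of the job: squat white jar 64 mm across, 55 high; origin: centre of its underside
- pipette: bystander, not part of the job: pipette lying along its x, 22 mm high, from 120 mm behind to 125 mm ahead of its origin (on its underside)
- rack: bystander, not part of the job: tube rack 200 x 110 x 28 mm (46 high with tubes); origin: centre of its underside
- tipbox: bystander, not part of the job: box of pipette tips 120 x 85 x 47 mm; origin: centre of its underside
- cap: bystander, not part of the job: loose white screw cap 32 mm across, 14 high; origin: centre of its underside

How it is judged:
By the outcome, as a careful person would: the job done as asked, in the order asked, and still so for the second after the job is handed in, with the robot touching nothing.
It also fails if it takes over 72 s, if anything falls off the work surface, if the arm or the gripper's body presses on something with over 40 N, if the wrist force passes 120 N, or if a joint passes its speed limit or range.

## Robot

A 7-joint arm with a two-finger parallel gripper is mounted at the origin on the work surface. World frame = base frame: x ahead of the robot, y to its left, z up, the work surface at z = 0. Lengths are in m, angles in degrees, forces in N, time in s.
With the tool pointing down it reaches from about 0.4 to 0.85 m from the base axis. Payload 4.5 kg.
Tool frame: the origin (TCP) lies at the very end of the fingers, on their centre line; the grasp point (between the pads) lies env.grip_depth behind it (env.grip_depth is the distance from the TCP to the grasp point, in m); z points along the fingers, y is the line along which they close (so a half turn about z gives the same grasp; the last joint's range is limited). The gripper opens to 88 mm and grips with 3 to 60 N. Pads are 18 mm wide; open, the fingers measure 123 mm over their backs; the gripper's body (75 mm by 187 mm) begins 45 mm behind the grasp point.
Start: joints at [-66.303, 39.483, -11.15, 89.685, 9.013, 51.709, -12.324], TCP at [0.232, 0.58, 0.204] pointing down, gripper open.
Joint ranges: [-172.22, 172.22], [-26.19, 119.32], [-84.43, 86.54], [7.71, 146.69], [-57.33, 237.33], [2.42, 119.75], [-152.13, 152.13]. Speed limits (degrees/s): [147.25, 147.25, 180, 180, 180, 180, 180].

## Interface

Orientations are given as a 3x3 rotation matrix whose columns are the frame's x, y, z axes.
In Python, from cell import sensors, optics, env gives the robot as it stands.
- The arm moves only by the tool move_arm, never from a script. Its argument "motion" is a list of rows, each a list of 6 numbers: the shift along the tool's x, y, z in units of 50 mm (1.0 is 50 mm), then the turn, a rotation vector about the tool's x, y, z in units of 6 degrees (1.0 is 6 degrees). In form: [[dx, dy, dz, rx, ry, rz], ...]. A call has 1 to 5 rows; each row is the pose to reach, as a shift and turn from the pose commanded when the call began, along the tool's axes at that moment; what a row does not reach only later rows make up. A row lasts 1/8 s, in which the tool goes at most 62.5 mm and 10.7 degrees, less where a joint would pass 70% of its speed; a pose out of reach is approached as far as the arm can. A call with a gripper value outside its range is refused whole. "hand" is the opening, from 0 (shut) to 1 (fully open), set as the call begins (left out, the last holds). The fingers move at their own pace and stop on an object; "force" is the grip in N (left out, the last holds). Time passes only in rows, so rows that repeat a pose let the fingers close. It gives the time, the measured TCP pose, the force, the opening and the grip force at its end, in the units of the state.
- sensors.read_state(): the state, without advancing time (a new reading comes with each control period).
- optics.snapshot(name): name is "scene" or "top" or "wrist"; returns a dict with "image" (400x640x3 uint8, red, green, blue), "mtx" (3x3 intrinsics, pixels), "world_from_camera" (4x4, takes a point from camera to world coordinates); the wrist camera has in their place "tool_from_camera" (4x4, takes a point from camera to tool coordinates, whose origin is the TCP and whose axes are the flange's). Camera axes: x right, y up, looking along -z (the intrinsics and any distortion apply to the point x, -y, -z); pixel columns grow to the right and rows downward; lengths in m; the calibration is good to about 2 mm. A picture is of the moment at which its call begins: read the wrist's pose just before it. There is no depth.
- env.hand_in(): hands the job in; it is judged then, once.
Trained networks look in the newest picture that a camera, given by its name, has taken for a name from the list of things; names that differ only in an ending like _2 or _b are one class to them, and where a whole thing is asked for, a point or a joint stands for the part that bears it (a point fixed in the world has none). Each returns a list of dicts, best first, with "score" (0 to 1); they miss things now and then, are a little off and sometimes report something else, mostly with a low value. They report only what shows in the picture. A call takes as long as a camera call.
- optics.boxes_of(thing, camera): "location" ([x, y, z] in m, in the coordinates of the camera as it stood for that picture, good to about 4 mm: the middle of the surface that is visible of it).
- optics.place_of(thing, camera): "location" ([x, y, z] in m, in the coordinates of the camera as it stood for that picture, good to about 4 mm: a listed point, or the origin of a listed thing).
The state is a dict: "time": time; "q": joint angles; "qd": joint speeds; "joint_torque": joint torques, N m; "eef_pos": TCP position; "tcp_rot": TCP orientation; "force": force on the tool from outside, world axes, zero at the start; "wrist_torque": the same for the moment, N m; "gripper_width": finger opening in m; "gripper_force": force on a finger pad.
Only numpy, scipy, OpenCV 4.12 (cv2) and the standard library are available. Lean on these libraries where they do the work, as an engineer would, in place of code of your own. Each camera call takes 0.05 s, during which the arm holds its last target. There are 200 camera calls.

## Working session

There is one attempt and no reset: what is moved stays moved. The work goes in short steps, Python scripts to look and compute and a tool call to move; the robot and the scene stay as the last step left them, time stands still between calls to the robot, and variables do not carry over. Pictures are saved under pics/ and viewed, at most 10 in all, crops included, and the job is handed in when it is done.

Besides the shell and the picture viewer there is one more tool, called after ">>>" as a command line: name --pt "numbers of a row" for each row, then --argument value for the rest. move_arm: Moves the arm, as the interface text tells. Its arguments: {"type":"object","properties":{"motion":{"type":"array"},"hand":{"type":"number"},"force":{"type":"number"}},"required":["motion"]}

```bash
ls; mkdir -p pics
cat > h.py <<'E'
import numpy as np, cv2
from cell import sensors, optics, env
def snap(n,f=None):
    s=optics.snapshot(n)
    if f: cv2.imwrite('pics/'+f,cv2.cvtColor(s['image'],cv2.COLOR_RGB2BGR))
    return s
def cam(s,st):
    if 'world_from_camera' in s: return np.array(s['world_from_camera'])
    T=np.eye(4);T[:3,:3]=st['tcp_rot'];T[:3,3]=st['eef_pos'];return T@np.array(s['tool_from_camera'])
def tow(T,p): return (T@np.r_[p,1])[:3]
E
python3 - <<'E'
from h import *
st=sensors.read_state();print({k:np.round(v,3).tolist() for k,v in st.items()},env.grip_depth)
for n in ['top','scene']:
    s=snap(n,n+'0.png');T=cam(s,st)
    for t in ['manifold','plate','nut1','nut2','nut3','nut4','bar1','bar2','bar3','bar4','jar','rack','tipbox']:
        r=optics.place_of(t,n)[:4]
        print(n,t,[(round(d['score'],2),np.round(tow(T,d['location']),3).tolist()) for d in r])
E
```

```text
pics
{'time': 0.0, 'q': [-66.302, 39.533, -11.146, 89.745, 9.011, 51.71, -12.326], 'qd': [-0.067, -0.071, 0.092, 0.051, -0.076, -0.05, 0.036], 'joint_torque': [-0.0, -52.757, -1.267, -15.343, -0.053, 0.006, 0.0], 'eef_pos': [0.231, 0.58, 0.203], 'tcp_rot': [[-0.929, 0.371, -0.001], [0.371, 0.929, -0.002], [-0.0, -0.002, -1.0]], 'force': [0.245, 0.101, -0.65], 'wrist_torque': [0.001, 0.026, -0.06], 'gripper_force': 0.0, 'gripper_width': 0.088} 0.0187
top manifold []
top plate [(0.67, [0.544, 0.047, 0.046])]
top nut1 [(0.67, [0.486, 0.11, 0.063]), (0.62, [0.6, -0.01, 0.056]), (0.6, [0.608, 0.101, 0.063]), (0.47, [0.471, -0.002, 0.062])]
top nut2 [(0.67, [0.486, 0.11, 0.063]), (0.62, [0.6, -0.01, 0.056]), (0.6, [0.608, 0.101, 0.063]), (0.47, [0.471, -0.002, 0.062])]
top nut3 [(0.67, [0.486, 0.11, 0.063]), (0.62, [0.6, -0.01, 0.056]), (0.6, [0.608, 0.101, 0.063]), (0.47, [0.471, -0.002, 0.062])]
top nut4 [(0.67, [0.486, 0.11, 0.063]), (0.62, [0.6, -0.01, 0.056]), (0.6, [0.608, 0.101, 0.063]), (0.47, [0.471, -0.002, 0.062])]
top bar1 [(0.57, [0.606, -0.012, 0.065]), (0.55, [0.475, 0.0, 0.
[... 1402 characters left out ...]
.058])]
scene bar2 [(0.74, [0.611, 0.102, 0.057]), (0.55, [0.48, 0.11, 0.059]), (0.51, [0.476, 0.008, 0.061]), (0.46, [0.599, -0.008, 0.058])]
scene bar3 [(0.74, [0.611, 0.102, 0.057]), (0.55, [0.48, 0.11, 0.059]), (0.51, [0.476, 0.008, 0.061]), (0.46, [0.599, -0.008, 0.058])]
scene bar4 [(0.74, [0.611, 0.102, 0.057]), (0.55, [0.48, 0.11, 0.059]), (0.51, [0.476, 0.008, 0.061]), (0.46, [0.599, -0.008, 0.058])]
scene jar [(0.75, [0.754, -0.151, -0.006]), (0.17, [0.747, 0.102, -0.001])]
scene rack [(0.76, [0.504, 0.422, 0.002]), (0.74, [0.528, -0.422, -0.001]), (0.7, [0.486, 0.112, 0.062]), (0.43, [0.476, 0.005, 0.063])]
scene tipbox [(0.72, [0.53, -0.42, -0.002]), (0.33, [0.561, -0.1, 0.003])]
```

Run:
```python
from h import *
st=sensors.read_state();s=optics.snapshot('top');T=cam(s,st);K=np.array(s['mtx']);im=s['image']
C=np.linalg.inv(T)
def px(p):
    c=(C@np.r_[p,1])[:3];u=K@np.array([c[0],-c[1],-c[2]]);return u[:2]/u[2]
N=np.array([[.481,.111],[.473,.001],[.602,-.010],[.609,.099]])
M=np.array([[-65,55],[-65,-55],[65,-55],[65,55]])/1000
c=N.mean(0);d=N-c;a=np.arctan2((M[:,0]*d[:,1]-M[:,1]*d[:,0]).sum(),(M*d).sum())
R=np.array([[np.cos(a),-np.sin(a)],[np.sin(a),np.cos(a)]]);P=c+M@R.T;print(np.degrees(a),c,P)
for p in P: print(px(np.r_[p,.099]))
print(T[:3,3],T[:3,:3])
u=px(np.r_[c,.06]).astype(int);print(u)
cr=im[max(0,u[1]-75):u[1]+75,max(0,u[0]-100):u[0]+100]
cr=cv2.resize(cr,None,fx=4,fy=4,interpolation=cv2.INTER_CUBIC)
cv2.imwrite('pics/c1.png',cv2.cvtColor(cr,cv2.COLOR_RGB2BGR))
```

```text
-4.613523528655512 [0.54125 0.05025] [[ 0.48088449  0.11030002]
 [ 0.47203672  0.00065643]
 [ 0.60161551 -0.00980002]
 [ 0.61046328  0.09984357]]
[288.85981372 235.66076552]
[325.65810342 239.65923287]
[330.21127926 197.04845219]
[294.21139648 193.2211176 ]
[0.35271795 0.00820314 1.26377812] [[ 2.76622947e-02  9.78904786e-01 -2.02435710e-01]
 [-9.99617116e-01  2.72201811e-02 -4.96818282e-03]
 [ 6.46958740e-04  2.02495632e-01  9.79282952e-01]]
[310 218]
```

View pics/c1.png

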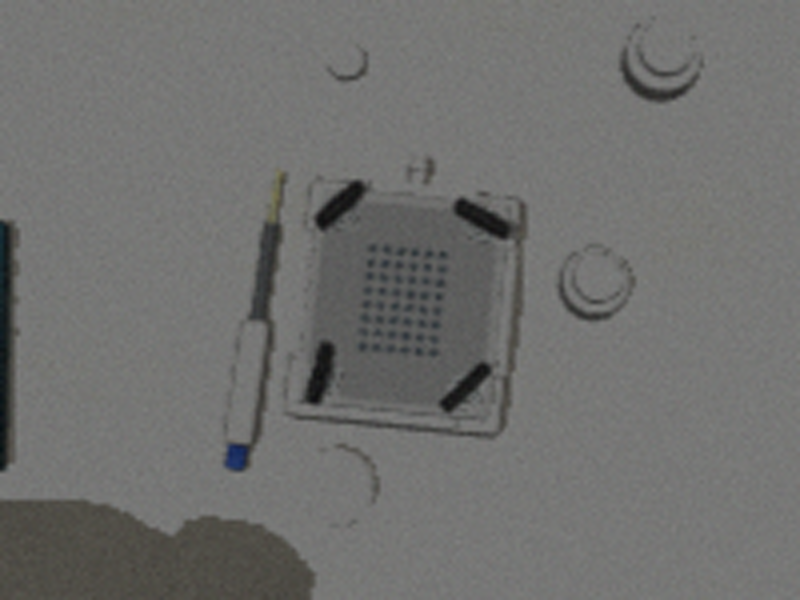

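View pics/scene0.png

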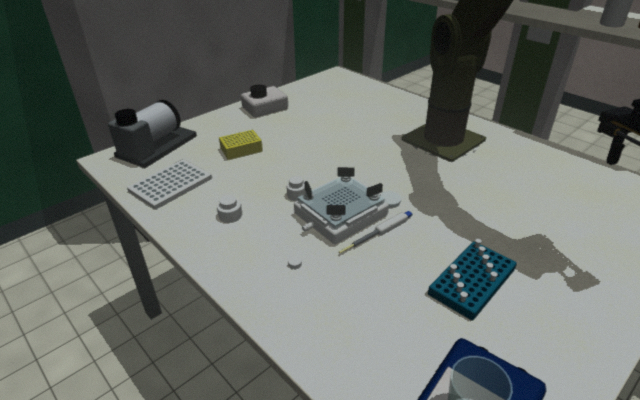

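The top view shows the four black bars at crop pixels (320,373), (466,388), (482,218) and (340,204). The angles are about -15°, -46°, +57° and -49°. The scene view agrees, and the jar and dish sit well below gripper height. I'm moving above the manifold now.

>>> move_arm --pt "-0.8 -0.7 0 0 0 0" --pt "-1.6 -1.4 0 0 0 0" --pt "-2.4 -2.1 0 0 0 0" --pt "-3.2 -2.8 0 0 0 0" --pt "-4.0 -3.5 0 0 0 0" --hand 0.4 --force 40

```text
time: 2.08
eef_pos: [0.3534, 0.3424, 0.2042]
tcp_rot: [[-0.929, 0.371, 0.001], [0.371, 0.929, 0.0], [-0.0, 0.001, -1.0]]
force: [0.8, 0.2, -1.4]
gripper_width: 0.0406
gripper_force: 0.0
```

>>> move_arm --pt "-0.8 -0.7 0 0 0 0" --pt "-1.6 -1.4 0 0 0 0" --pt "-2.4 -2.1 0 0 0 0" --pt "-3.2 -2.8 0 0 0 0" --pt "-4.0 -3.5 0 0 0 0"

```text
time: 2.7
eef_pos: [0.4744, 0.1057, 0.2043]
tcp_rot: [[-0.929, 0.371, 0.001], [0.371, 0.929, 0.0], [-0.001, 0.001, -1.0]]
force: [1.2, 0.1, 0.3]
gripper_width: 0.0351
gripper_force: 0.0
```

Run:
```python
from h import *
st=sensors.read_state();print(np.round(st['q'],1),np.round(st['wrist_torque'],3))
s=snap('wrist','w1.png');T=cam(s,st);K=np.array(s['mtx'])
print(np.round(s['tool_from_camera'],3).tolist(),K.tolist())
for t in ['nut1','bar1']:
    print(t,[(round(d['score'],2),np.round(tow(T,d['location']),4).tolist()) for d in optics.place_of(t,'wrist')])
```

```text
[ -8.1  29.6 -15.1 113.   11.9  38.8  37.6] [-0.005 -0.049 -0.035]
[[-0.0, 0.949, 0.315, 0.083], [1.0, 0.001, -0.001, 0.0], [-0.001, 0.315, -0.949, -0.181], [0.0, 0.0, 0.0, 1.0]] [[330.7687758877246, 0.0, 322.7738673214936], [0.0, 330.7687758877246, 197.77892606393596], [0.0, 0.0, 1.0]]
nut1 [(0.91, [0.4728, 0.0022, 0.0617]), (0.85, [0.4799, 0.1119, 0.0601]), (0.55, [0.6049, -0.0064, 0.0632]), (0.54, [0.61, 0.0968, 0.0609])]
bar1 [(0.75, [0.501, 0.4254, 0.0023]), (0.74, [0.4717, 0.003, 0.0624]), (0.67, [0.602, -0.0026, 0.0608]), (0.6, [0.4864, 0.1118, 0.0618]), (0.48, [0.6019, -0.0031, 0.0622]), (0.28, [0.6117, 0.1022, 0.0594])]
```

View pics/w1.png

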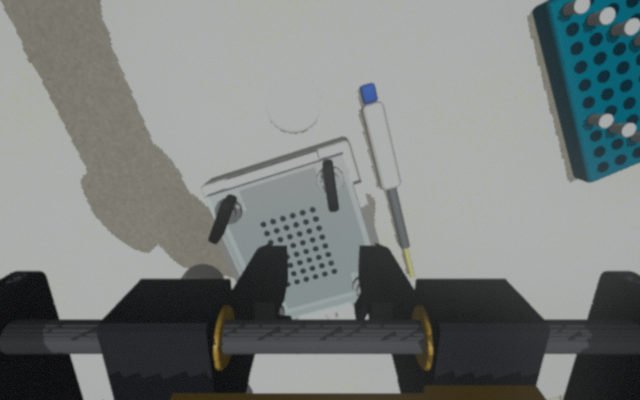

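The wrist view shows bar1 at pixel (331,185) and bar2 at (226,218). The fingers hide the far pair. I'll fit each bar's box silhouette to the picture.

```bash
cat >> h.py <<'E'
from scipy.optimize import minimize
def fitbar(s,T,x0,z0=.062,thr=60,up=6,half=32,fix=0):
    """x0=(x,y,deg) -> refined by silhouette IoU of bar box with dark pixels"""
    C=np.linalg.inv(T);K=np.array(s['mtx'])
    def px(P):
        c=(np.c_[P,np.ones(len(P))]@C.T)[:,:3]*[1,-1,-1];u=c@K.T;return u[:,:2]/u[:,2:]
    u0=px(np.array([[x0[0],x0[1],z0+.024]]))[0].astype(int)-half
    im=s['image'];x1,y1=max(u0[0],0),max(u0[1],0);u0=np.array([x1,y1])
    g=cv2.resize(im[y1:y1+2*half,x1:x1+2*half].max(2),None,fx=up,fy=up,interpolation=cv2.INTER_LINEAR)
    m=(g<thr)
    n,l,stt,cen=cv2.connectedComponentsWithStats(m.astype(np.uint8))
    tgt=(px(np.array([[x0[0],x0[1],z0+.024]]))[0]-u0+.5)*up
    k=1+np.argmin([np.hypot(*(cen[i]-tgt))+(1e3 if stt[i,4]<150 else 0) for i in range(1,n)]);m=l==k
    B=np.array([[a,b,c] for a in(-.023,.023) for b in(-.005,.005) for c in(.011,.037)])
    def cost(p):
        a=np.radians(p[2]);R=np.array([[np.cos(a),-np.sin(a),0],[np.sin(a),np.cos(a),0],[0,0,1]])
        P=B@R.T+[p[0]/1e3,p[1]/1e3,z0]
        h=cv2.convexHull((((px(P)-u0+.5)*up)*16).astype(np.int32))
        q=np.zeros(m.shape,np.uint8);cv2.fillConvexPoly(q,h,1,shift=4);q=q>0
        return 1-(q&m).sum()/max((q|m).sum(),1)
    best=None
    for da in(-12,0,12):
        p=np.array([x0[0]*1e3,x0[1]*1e3,x0[2]+da])
        S=np.vstack([p,p+[4,0,0],p+[0,4,0],p+[0,0,10]])
        r=minimize(cost,p,method='Nelder-Mead',options=dict(initial_simplex=S,xatol=.05,fatol=1e-4))
        if best is None or r.fun<best.fun: best=r
    return np.round(best.x,1),round(best.fun,3)
E
python3 - <<'E'
from h import *
st=sensors.read_state()
G={1:(.481,.111,-15),2:(.4725,.0015,-46),3:(.602,-.008,57),4:(.61,.099,-49)}
s=snap('wrist');T=cam(s,st)
for k in(1,2): print('wrist',k,fitbar(s,T,G[k]))
for n in('top','scene'):
    s=snap(n);T=cam(s,st)
    for k in G: print(n,k,fitbar(s,T,G[k],half=16,up=10))
E
```

```text
wrist 1 (array([504.3, 103.7, -19. ]), np.float64(0.532))
wrist 2 (array([ 4.736e+02,  3.000e-01, -5.010e+01]), np.float64(0.259))
top 1 (array([494.3, 125.6, -65.4]), np.float64(0.928))
top 2 (array([457.3,  20.2, -54.9]), np.float64(0.854))
top 3 (array([603. ,  -9. ,  61.4]), np.float64(0.182))
top 4 (array([585.8, 127.6, -48.7]), np.float64(0.799))
scene 1 (array([482.1, 112.9,   2.6]), np.float64(0.254))
scene 2 (array([473.7,   3.9, -45.7]), np.float64(0.221))
scene 3 (array([606.5,  -1.9,  56.4]), np.float64(0.246))
scene 4 (array([611.9, 103.4, -43.9]), np.float64(0.233))
```

Run:
```python
from h import *
st=sensors.read_state()
G={1:(.481,.111,-15),2:(.4725,.0015,-46),3:(.602,-.009,57),4:(.61,.1,-49)}
s=snap('wrist');T=cam(s,st)
for t in(25,35,45,55):
  for k in(1,2): print('wrist',t,k,fitbar(s,T,G[k],thr=t))
s=optics.snapshot('top');T=cam(s,st);s['image']=cv2.imread('pics/top0.png')[:,:,::-1]
for t in(45,60):
  for k in G: print('top',t,k,fitbar(s,T,G[k],half=16,up=10,thr=t))
```

```text
Traceback (most recent call last):
  File "h.py", line 23, in fitbar
    k=1+np.argmin([np.hypot(*(cen[i]-tgt))+(1e3 if stt[i,4]<150 else 0) for i in range(1,n)]);m=l==k
        ~~~~~~~~~^^^^^^^^^^^^^^^^^^^^^^^^^^^^^^^^^^^^^^^^^^^^^^^^^^^^^^^^^^^^^^^^^^^^^^^^^^^^
ValueError: attempt to get argmin of an empty sequence
```

Run:
```python
from h import *
st=sensors.read_state()
G={1:(.481,.111,-15),2:(.4725,.0015,-46),3:(.602,-.009,57),4:(.61,.1,-49)}
s=snap('wrist');T=cam(s,st)
for t in(45,50,55,70):
  for k in(1,2): 
    try: print('wrist',t,k,fitbar(s,T,G[k],thr=t))
    except Exception as e: print('x')
s=optics.snapshot('top');T=cam(s,st);s['image']=cv2.imread('pics/top0.png')[:,:,::-1]
for t in(45,60):
  for k in G:
    try: print('top',t,k,fitbar(s,T,G[k],half=16,up=10,thr=t))
    except Exception as e: print('x')
```

```text
x
wrist 45 2 (array([492.7, -18.5, -56.9]), np.float64(0.984))
x
wrist 50 2 (array([475.9,  -1.4, -53.6]), np.float64(0.444))
wrist 55 1 (array([521. ,  97.5, -19.1]), np.float64(0.715))
wrist 55 2 (array([ 4.742e+02, -4.000e-01, -5.090e+01]), np.float64(0.293))
wrist 70 1 (array([481.2, 110.9, -15.5]), np.float64(0.272))
wrist 70 2 (array([ 4.736e+02,  2.000e-01, -4.870e+01]), np.float64(0.2))
top 45 1 (array([482.4, 108.8, -10.2]), np.float64(0.267))
top 45 2 (array([ 4.742e+02,  2.000e-01, -4.160e+01]), np.float64(0.337))
top 45 3 (array([603.7,  -9.3,  59.6]), np.float64(0.307))
top 45 4 (array([610.1, 100.6, -40.2]), np.float64(0.324))
top 60 1 (array([481.6, 108.9, -12.5]), np.float64(0.132))
top 60 2 (array([ 4.746e+02, -2.000e-01, -4.370e+01]), np.float64(0.146))
top 60 3 (array([603.4,  -9.9,  61.5]), np.float64(0.143))
top 60 4 (array([611. , 100.5, -45.7]), np.float64(0.169))
```

>>> move_arm --pt "-0.09 0.13 0.9 0 0 -1.3" --pt "-0.09 0.13 1.8 0 0 -1.3" --pt "-0.09 0.13 2.4 0 0 -1.3" --pt "-0.09 0.13 2.57 0 0 -1.3" --pt "-0.09 0.13 2.57 0 0 -1.3"

```text
time: 3.78
eef_pos: [0.48, 0.1122, 0.0757]
tcp_rot: [[-0.971, 0.24, -0.0], [0.24, 0.971, 0.0], [0.0, 0.0, -1.0]]
force: [0.4, 0.1, 0.3]
gripper_width: 0.0354
gripper_force: 0.0
```

```bash
cat > rd.py <<'E'
from h import *
st=sensors.read_state();R=np.array(st['tcp_rot'])
print('t',round(st['time'],2),'p',np.round(st['eef_pos'],4),'psi',round(float(np.degrees(np.arctan2(R[1,1],R[0,1]))),1),'q7',round(st['q'][6],1),'F',np.round(st['force'],1),'tool xy F',np.round(R.T@st['force'],1)[:2],'Tz',np.round(st['wrist_torque'],3),'w',round(st['gripper_width'],4),st['gripper_force'])
E
sleep 1; python3 rd.py
```

```text
t 3.77 p [0.48   0.1122 0.0757] psi 76.1 q7 37.1 F [0.4 0.1 0.3] tool xy F [-0.3  0.2] Tz [-0.008  0.023 -0.041] w 0.0354 0.0
```

>>> move_arm --pt "-0.03 -0.03 0 0 0 0" --pt "-0.03 -0.03 0 0 0 0" --pt "-0.03 -0.03 0 0 0 0" --pt "-0.03 -0.03 0 0 0 0" --hand 0 --force 40

```text
time: 4.28
eef_pos: [0.4813, 0.1097, 0.0758]
tcp_rot: [[-0.97, 0.241, 0.001], [0.241, 0.97, 0.0], [-0.0, 0.0, -1.0]]
force: [0.1, 0.5, -0.4]
gripper_width: 0.0005
gripper_force: 0.0
```

```bash
python3 rd.py
```

```text
t 4.28 p [0.4813 0.1097 0.0758] psi 76.0 q7 37.3 F [ 0.1  0.5 -0.4] tool xy F [0.  0.5] Tz [0.022 0.017 0.049] w 0.0005 0.0
```

The fingers closed on nothing, so I'm taking a look.

Run:
```python
from h import *
s=snap('wrist','w2.png');s=snap('scene')
cv2.imwrite('pics/s2.png',cv2.cvtColor(cv2.resize(s['image'][120:270,250:450],None,fx=4,fy=4,interpolation=2),cv2.COLOR_RGB2BGR))
```

```text
(no output)
```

View pics/w2.png

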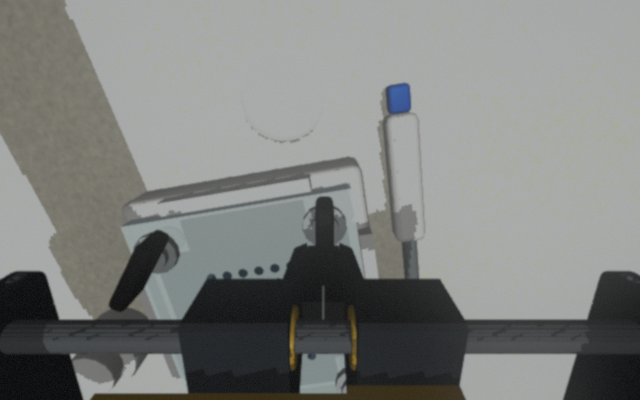

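View pics/s2.png

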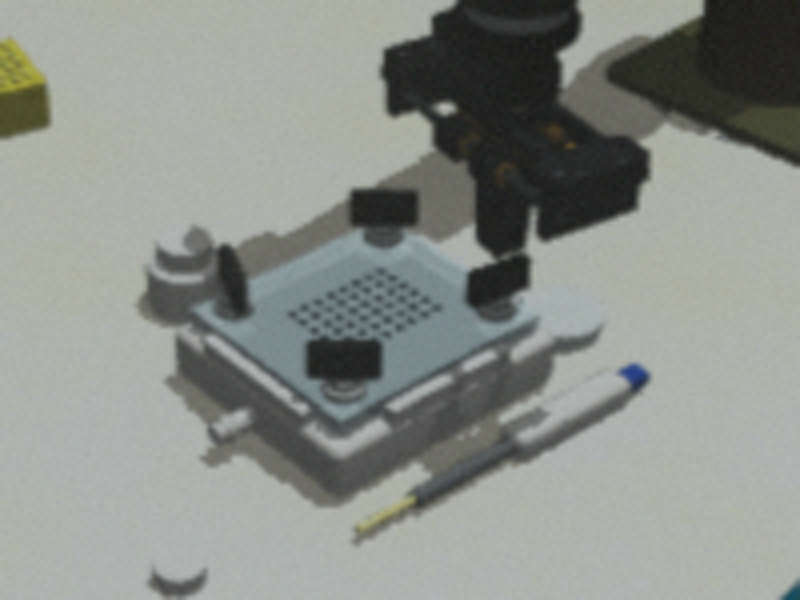

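Run:
```python
from h import *
st=sensors.read_state()
for n in('scene','wrist'):
    s=optics.snapshot(n);T=cam(s,st);C=np.linalg.inv(T);K=np.array(s['mtx'])
    def px(p):
        c=(C@np.r_[p,1])[:3]*[1,-1,-1];u=K@c;return np.round(u[:2]/u[2],1)
    e=np.array(st['eef_pos'])
    print(n,'tcp',px(e),'tcp+20mm up',px(e+[0,0,.02]),'+40',px(e+[0,0,.04]),'bar1 top',px([.481,.11,.099]),'bar bottom',px([.481,.11,.073]),'others top',[px(p) for p in([.474,0,.099],[.603,-.0095,.099],[.611,.1005,.099])])
    if n=='wrist':print([d for d in optics.place_of('nut1',n)][:2],[tow(T,d['location']) for d in optics.place_of('bar1',n)])
    else:print([tow(T,d['location']) for d in optics.place_of('bar1',n)])
```

```text
scene tcp [373.1 192. ] tcp+20mm up [373.5 185.6] +40 [374.  179.1] bar1 top [373.7 184.6] bar bottom [373.2 192.9] others top [array([344.7, 166.8]), array([306.7, 184.3]), array([334.7, 204.3])]
[array([0.48151371, 0.10689919, 0.06123099]), array([ 0.60033751, -0.00770914,  0.05747769]), array([0.47814613, 0.00429024, 0.06230488]), array([0.61027124, 0.10540092, 0.0606029 ])]
wrist tcp [322.  234.8] tcp+20mm up [321.9 250.4] +40 [321.8 269.7] bar1 top [322.3 253. ] bar bottom [322.3 232.6] others top [array([124.8, 285.4]), array([193.4, 450. ]), array([356.4, 429.4])]
[{'location': [-0.1071, -0.0313, -0.2186], 'score': 0.72}, {'location': [0.0021, -0.0139, -0.2123], 'score': 0.71}] [array([0.47141645, 0.00168565, 0.06368213]), array([0.48529948, 0.1132381 , 0.06088707])]
```

The scene picture shows the closed fingertips at crop pixel (500,250), about 25–30 mm above where the reported TCP projects, at (492,288). That puts the fingers just above bar1, at (498,280), so they closed over it. I'll open, go 13 mm deeper (still safe for the plate) and close gently as a test.

>>> move_arm --pt "0 0 0 0 0 0" --pt "0 0 0 0 0 0" --pt "0 0 0.1 0 0 0" --pt "0 0 0.2 0 0 0" --pt "0 0 0.26 0 0 0" --hand 0.4

```text
time: 5.25
eef_pos: [0.4809, 0.1096, 0.062]
tcp_rot: [[-0.97, 0.241, -0.001], [0.241, 0.97, -0.0], [0.001, -0.0, -1.0]]
force: [0.8, 0.1, -0.3]
gripper_width: 0.0355
gripper_force: 0.0
```

```bash
python3 rd.py;python3 - <<'E'
from h import *
s=snap('wrist');w=s['image'][130:330,200:440]
z=snap('scene')['image'][140:220,320:420]
a=cv2.resize(w,(480,400));b=cv2.resize(z,(400,320),interpolation=2)
o=np.zeros((720,480,3),np.uint8)
cv2.imwrite('pics/z3.png',cv2.cvtColor(np.hstack([cv2.resize(a,(400,333)),np.vstack([b,np.zeros((13,400,3),np.uint8)])]),cv2.COLOR_RGB2BGR))
E
```

```text
t 5.25 p [0.4809 0.1096 0.062 ] psi 76.0 q7 36.9 F [ 0.8  0.1 -0.3] tool xy F [-0.8  0.3] Tz [ 0.028 -0.038  0.049] w 0.0355 0.0
```

View pics/z3.png

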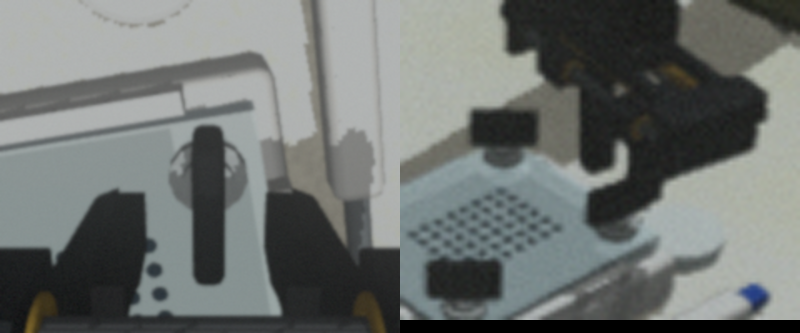

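The left half (wrist) shows bar1 running centred between the open fingers: bar columns 195–222, gap 145–265. The fingertips at row 190 put their real end about 30 mm above the reported TCP. The right half (scene) agrees. So I'll go 15 mm deeper and close.

>>> move_arm --pt "0 0 0.1 0 0 0" --pt "0 0 0.2 0 0 0" --pt "0 0 0.3 0 0 0"

```text
time: 5.72
eef_pos: [0.4811, 0.1097, 0.0471]
tcp_rot: [[-0.97, 0.241, -0.0], [0.241, 0.97, 0.0], [0.0, 0.0, -1.0]]
force: [0.1, 0.2, 0.8]
gripper_width: 0.0354
gripper_force: 0.0
```

>>> move_arm --pt "0 0 0 0 0 0" --pt "0 0 0 0 0 0" --pt "0 0 0 0 0 0" --pt "0 0 0 0 0 0" --hand 0 --force 30

```text
time: 6.22
eef_pos: [0.4815, 0.1104, 0.0477]
tcp_rot: [[-0.971, 0.241, 0.001], [0.241, 0.971, 0.001], [-0.001, 0.001, -1.0]]
force: [-0.4, 1.4, -1.0]
gripper_width: 0.0094
gripper_force: 30.0
```

```bash
cat > rd.py <<'E'
from h import *
import sys
n=int(sys.argv[1]) if len(sys.argv)>1 else 1
A=[]
for i in range(n):
    st=sensors.read_state();A.append(np.r_[st['wrist_torque'][2],st['joint_torque'][6],st['force']])
    if i<n-1: optics.snapshot('top')
A=np.array(A);R=np.array(st['tcp_rot']);f=A[:,2:].mean(0)
print('t',round(st['time'],2),'p',np.round(st['eef_pos'],4),'psi',round(float(np.degrees(np.arctan2(R[1,1],R[0,1]))),1),'q7',round(st['q'][6],1),'F',np.round(f,1),'toolxy F',np.round(R.T@f,1)[:2],'w',round(st['gripper_width'],4),round(st['gripper_force'],1))
print('Tz',np.round(A[:,0],3),'mean',A[:,0].mean().round(3),'j7',np.round(A[:,1],3))
E
python3 rd.py 6
```

```text
t 6.47 p [0.4815 0.1104 0.0477] psi 76.1 q7 36.4 F [-0.   2.2 -0.1] toolxy F [0.5 2.1] w 0.0101 30.0
Tz [ 0.033 -0.001  0.004  0.022  0.021  0.009] mean 0.015 j7 [-0.01 -0.01 -0.01 -0.01 -0.01 -0.01]
```

Gripped: width 10 mm at 30 N. Turning clockwise and following the thread down.

>>> move_arm --pt "0 0.015 0.004 0 0 1.6" --pt "0 0.015 0.009 0 0 3.2" --pt "0 0.015 0.013 0 0 4.8" --pt "0 0.015 0.017 0 0 6.4" --pt "0 0.015 0.021 0 0 8.0"

```text
time: 7.1
eef_pos: [0.4815, 0.1105, 0.0466]
tcp_rot: [[-0.465, 0.885, 0.0], [0.885, 0.465, 0.0], [0.0, 0.0, -1.0]]
force: [-0.0, 2.5, -0.2]
gripper_width: 0.0096
gripper_force: 30.0
```

```bash
python3 rd.py 3
```

```text
t 7.2 p [0.4815 0.1105 0.0466] psi 28.0 q7 9.8 F [-0.2  2.3  0.8] toolxy F [2.1 0.9] w 0.01 30.0
Tz [ 0.047 -0.001  0.011] mean 0.019 j7 [ 0.708 -0.053 -0.531]
```

>>> move_arm --pt "0.01 0.005 0.004 0 0 1.6" --pt "0.01 0.005 0.009 0 0 3.2" --pt "0.01 0.005 0.013 0 0 4.8" --pt "0.01 0.005 0.017 0 0 6.4" --pt "0.01 0.005 0.021 0 0 8.0"

```text
time: 7.82
eef_pos: [0.4816, 0.1107, 0.0456]
tcp_rot: [[0.344, 0.939, 0.0], [0.939, -0.344, -0.0], [0.0, 0.0, -1.0]]
force: [0.8, -0.4, 1.0]
gripper_width: 0.0098
gripper_force: 30.0
```

>>> move_arm --pt "0 0 0.004 0 0 1.6" --pt "0 0 0.009 0 0 3.2" --pt "0 0 0.013 0 0 4.8" --pt "0 0 0.015 0 0 5.5" --pt "0 0 0.015 0 0 5.5"

```text
time: 8.45
eef_pos: [0.4817, 0.1106, 0.0448]
tcp_rot: [[0.796, 0.605, 0.0], [0.605, -0.796, -0.0], [0.0, 0.001, -1.0]]
force: [1.1, 0.2, 1.4]
gripper_width: 0.0102
gripper_force: 30.0
```

```bash
python3 rd.py 5
```

```text
t 8.65 p [0.4817 0.1107 0.0448] psi -52.9 q7 -34.5 F [1.1 0.1 1.8] toolxy F [0.9 0.6] w 0.0099 30.0
Tz [0.06  0.028 0.041 0.017 0.068] mean 0.043 j7 [-0.177 -0.067 -0.034 -0.028 -0.029]
```

>>> move_arm --pt "0 0 0.004 0 0 1.5" --pt "0 0 0.008 0 0 3.0" --pt "0 0 0.008 0 0 3.0"

```text
time: 9.02
eef_pos: [0.4817, 0.1106, 0.0444]
tcp_rot: [[0.945, 0.328, 0.001], [0.328, -0.945, -0.001], [0.001, 0.001, -1.0]]
force: [2.2, -0.5, 2.5]
gripper_width: 0.0098
gripper_force: 30.0
```

```bash
python3 rd.py 5
```

```text
t 9.22 p [0.4817 0.1107 0.0444] psi -70.9 q7 -44.8 F [ 1.9 -0.4  2.8] toolxy F [1.6 1. ] w 0.0096 30.0
Tz [0.07  0.01  0.044 0.081 0.004] mean 0.042 j7 [-0.351 -0.118 -0.043 -0.024 -0.022]
```

>>> move_arm --pt "0 0 0.003 0 0 1.0" --pt "0 0 0.005 0 0 2.0" --pt "0 0 0.005 0 0 2.0"

```text
time: 9.6
eef_pos: [0.4817, 0.1106, 0.0442]
tcp_rot: [[0.992, 0.124, 0.001], [0.124, -0.992, -0.0], [0.001, 0.001, -1.0]]
force: [2.0, -1.7, 4.4]
gripper_width: 0.0095
gripper_force: 30.0
```

```bash
python3 rd.py 5
```

```text
t 9.8 p [0.4817 0.1106 0.0442] psi -82.9 q7 -52.1 F [ 2.1 -1.3  5. ] toolxy F [1.9 1.6] w 0.0096 30.0
Tz [0.063 0.134 0.084 0.111 0.084] mean 0.095 j7 [-0.311 -0.15  -0.098 -0.086 -0.085]
```

>>> move_arm --pt "0 0 0.0 0 0 0.5" --pt "0 0 0.0 0 0 1.0" --pt "0 0 0.0 0 0 1.0"

```text
time: 10.18
eef_pos: [0.4816, 0.1107, 0.0441]
tcp_rot: [[1.0, 0.016, 0.001], [0.016, -1.0, -0.001], [0.001, 0.001, -1.0]]
force: [2.3, -3.0, 5.2]
gripper_width: 0.0096
gripper_force: 30.0
```

```bash
python3 rd.py 8
```

```text
t 10.53 p [0.4817 0.1107 0.0441] psi -89.1 q7 -56.2 F [ 2.2 -2.3  5.5] toolxy F [2.1 2.4] w 0.0099 30.0
Tz [0.159 0.117 0.166 0.097 0.163 0.111 0.159 0.144] mean 0.139 j7 [-0.232 -0.16  -0.143 -0.14  -0.14  -0.14  -0.14  -0.14 ]
```

Nut1 is well tightened: about 0.14 N·m, at roughly 165° of turn. The settled j7 torque tracks Tz without the noise, so I'll use that. Next is nut3, the diagonal one.

>>> move_arm --pt "0 0 0 0 0 0" --pt "0 0 0 0 0 0" --pt "0 0 -0.2 0 0 0" --pt "0 0 -0.7 0 0 0" --pt "0 0 -1.2 0 0 0" --hand 0.4

```text
time: 11.15
eef_pos: [0.4805, 0.1112, 0.1049]
tcp_rot: [[1.0, 0.018, -0.001], [0.018, -1.0, 0.0], [-0.001, -0.0, -1.0]]
force: [-0.2, -0.4, -0.6]
gripper_width: 0.0352
gripper_force: 0.0
```

>>> move_arm --pt "0.48 0.48 0 0 0 -1.6" --pt "0.96 0.96 0 0 0 -3.2" --pt "1.44 1.44 0 0 0 -4.8" --pt "1.92 1.92 0 0 0 -6.4" --pt "2.41 2.43 0 0 0 -8.0"

```text
time: 11.78
eef_pos: [0.604, -0.0087, 0.1043]
tcp_rot: [[0.651, 0.759, -0.001], [0.759, -0.651, -0.0], [-0.001, -0.001, -1.0]]
force: [1.3, 0.9, -0.5]
gripper_width: 0.0352
gripper_force: 0.0
```

>>> move_arm --pt "0 0 0 0 0 -1.0" --pt "0 0 0 0 0 -1.8"

```text
time: 12.02
eef_pos: [0.6035, -0.0089, 0.1043]
tcp_rot: [[0.501, 0.865, -0.001], [0.865, -0.501, -0.0], [-0.001, -0.001, -1.0]]
force: [0.1, 0.3, 0.0]
gripper_width: 0.035
gripper_force: 0.0
```

```bash
python3 rd.py 1
python3 - <<'E'
from h import *
st=sensors.read_state();s=snap('wrist','w4.png');T=cam(s,st)
for t in(60,70):
  try: print(fitbar(s,T,(.604,-.009,60),thr=t,half=55))
  except Exception as e: print(e)
print([np.round(tow(T,d['location']),4) for d in optics.place_of('nut1','wrist')])
s=snap('scene');T=cam(s,st);print('scene',fitbar(s,T,(.604,-.009,60),half=16,up=10))
E
```

```text
t 12.03 p [ 0.6035 -0.0089  0.1043] psi -30.1 q7 -15.0 F [0.1 0.3 0. ] toolxy F [ 0.3 -0.1] w 0.035 0.0
Tz [-0.014] mean -0.014 j7 [-0.447]
(array([600.8,  -9.1,  61.8]), np.float64(0.253))
(array([601.9,  -9.2,  63.2]), np.float64(0.19))
[array([0.4724, 0.0024, 0.0628]), array([0.6081, 0.0982, 0.0598]), array([ 0.6023, -0.0045,  0.0627])]
scene (array([606.2,  -3.2,  57.5]), np.float64(0.255))
```

View pics/w4.png

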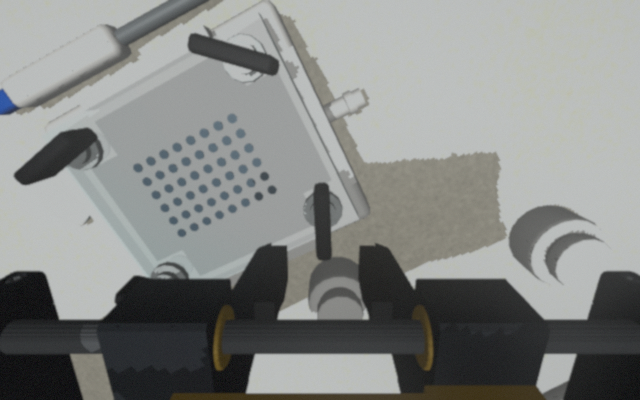

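The bar3 pixels, (322,183) to (323,258), are in line with the tool and centred between the fingers. Going down to grip and turn.

>>> move_arm --pt "0 0 0.5 0 0 0" --pt "0 0 0.9 0 0 0" --pt "0 0 1.14 0 0 0" --pt "0 0 1.14 0 0 0"

```text
time: 12.68
eef_pos: [0.6033, -0.0082, 0.0464]
tcp_rot: [[0.503, 0.864, -0.002], [0.864, -0.503, -0.0], [-0.001, -0.001, -1.0]]
force: [-0.6, -0.7, 0.3]
gripper_width: 0.0353
gripper_force: 0.0
```

>>> move_arm --pt "0 0 0 0 0 0" --pt "0 0 0 0 0 0" --pt "0 0 0 0 0 0" --pt "0 0 0 0 0 0" --hand 0

```text
time: 13.18
eef_pos: [0.6039, -0.008, 0.0476]
tcp_rot: [[0.502, 0.865, 0.0], [0.865, -0.502, 0.001], [0.001, -0.0, -1.0]]
force: [-2.1, 0.3, 5.4]
gripper_width: 0.0096
gripper_force: 29.9
```

```bash
python3 rd.py 3
```

```text
t 13.28 p [ 0.6039 -0.0079  0.0476] psi -30.1 q7 -13.7 F [-1.7  0.5  5.7] toolxy F [-0.4 -1.7] w 0.0095 29.9
Tz [ 0.04  -0.019  0.004] mean 0.008 j7 [-0.03 -0.03 -0.03]
```

>>> move_arm --pt "-0.02 -0.01 -0.008 0 0 1.6" --pt "-0.02 -0.01 -0.004 0 0 3.2" --pt "-0.02 -0.01 0.0 0 0 4.8" --pt "-0.02 -0.01 0.005 0 0 6.4" --pt "-0.02 -0.01 0.009 0 0 8.0"

```text
time: 13.9
eef_pos: [0.6041, -0.0084, 0.0466]
tcp_rot: [[0.98, 0.2, 0.002], [0.2, -0.98, 0.0], [0.002, 0.0, -1.0]]
force: [1.4, 0.3, -0.9]
gripper_width: 0.01
gripper_force: 29.9
```

```bash
python3 rd.py 2
```

```text
t 13.95 p [ 0.6041 -0.0085  0.0466] psi -78.7 q7 -46.4 F [1.4 1.2 0.1] toolxy F [ 1.6 -0.9] w 0.0099 29.9
Tz [0.064 0.055] mean 0.06 j7 [ 0.928 -0.059]
```

>>> move_arm --pt "0 0 0.004 0 0 1.6" --pt "0 0 0.009 0 0 3.2" --pt "0 0 0.013 0 0 4.8" --pt "0 0 0.017 0 0 6.4" --pt "0 0 0.021 0 0 8.0"

```text
time: 14.58
eef_pos: [0.604, -0.0088, 0.0456]
tcp_rot: [[0.806, -0.592, 0.002], [-0.592, -0.806, -0.0], [0.001, -0.001, -1.0]]
force: [1.6, 0.2, -0.2]
gripper_width: 0.0099
gripper_force: 29.9
```

>>> move_arm --pt "0 0 0.004 0 0 1.6" --pt "0 0 0.009 0 0 3.2" --pt "0 0 0.013 0 0 4.8" --pt "0 0 0.018 0 0 6.5" --pt "0 0 0.018 0 0 6.5"

```text
time: 15.2
eef_pos: [0.6036, -0.0091, 0.0447]
tcp_rot: [[0.26, -0.966, 0.001], [-0.966, -0.26, -0.0], [0.001, -0.001, -1.0]]
force: [1.0, -1.0, 0.2]
gripper_width: 0.0096
gripper_force: 29.9
```

```bash
python3 rd.py 4
```

```text
t 15.35 p [ 0.6036 -0.0091  0.0447] psi -165.0 q7 -118.0 F [ 1.4 -0.1 -0.2] toolxy F [ 0.5 -1.4] w 0.0096 29.9
Tz [ 0.027 -0.006  0.034 -0.021] mean 0.008 j7 [-0.613 -0.18  -0.04  -0.004]
```

>>> move_arm --pt "0 0 0.003 0 0 1.0" --pt "0 0 0.005 0 0 2.0" --pt "0 0 0.005 0 0 2.0"

```text
time: 15.72
eef_pos: [0.6035, -0.0091, 0.0444]
tcp_rot: [[0.053, -0.999, 0.001], [-0.999, -0.053, -0.0], [0.0, -0.001, -1.0]]
force: [2.1, -0.6, 0.3]
gripper_width: 0.0095
gripper_force: 29.9
```

```bash
python3 rd.py 4
```

```text
t 15.88 p [ 0.6034 -0.009   0.0444] psi -177.0 q7 -129.8 F [ 2.2 -0.3 -0.5] toolxy F [ 0.4 -2.2] w 0.0098 29.9
Tz [0.039 0.049 0.007 0.015] mean 0.027 j7 [-0.383 -0.124 -0.042 -0.022]
```

>>> move_arm --pt "0 0 0.003 0 0 1.0" --pt "0 0 0.005 0 0 2.0" --pt "0 0 0.005 0 0 2.0"

```text
time: 16.25
eef_pos: [0.6033, -0.0091, 0.0442]
tcp_rot: [[-0.157, -0.988, 0.0], [-0.988, 0.157, -0.0], [0.0, -0.001, -1.0]]
force: [2.7, -0.1, -0.8]
gripper_width: 0.0102
gripper_force: 29.9
```

```bash
python3 rd.py 4
```

```text
t 16.4 p [ 0.6033 -0.009   0.0442] psi 171.0 q7 -141.6 F [ 2.5 -0.4 -0.2] toolxy F [-0.  -2.6] w 0.0098 29.9
Tz [0.01  0.054 0.034 0.011] mean 0.027 j7 [-0.391 -0.131 -0.047 -0.026]
```

Still loose at 159°, and joint 7 is near its limit. I'll regrasp half a turn back, opening wide so the fingers clear the bar as they swing.

>>> move_arm --pt "0 0 0 0 0 0" --pt "0 0 -0.2 0 0 0" --pt "0 0 -0.5 0 0 -1.5" --pt "0 0 -0.7 0 0 -3.1" --pt "0 0 -0.7 0 0 -4.7" --hand 0.7

```text
time: 17.02
eef_pos: [0.6032, -0.0092, 0.0805]
tcp_rot: [[0.332, -0.943, 0.001], [-0.943, -0.332, -0.0], [0.001, -0.001, -1.0]]
force: [0.3, -1.1, 1.0]
gripper_width: 0.0576
gripper_force: 0.0
```

>>> move_arm --pt "0 0 0 0 0 -1.7" --pt "0 0 0 0 0 -3.4" --pt "0 0 0 0 0 -5.1" --pt "0 0 0 0 0 -6.8" --pt "0 0 0 0 0 -8.5"

```text
time: 17.65
eef_pos: [0.6025, -0.0092, 0.0796]
tcp_rot: [[0.942, -0.336, -0.001], [-0.336, -0.942, -0.0], [-0.001, 0.001, -1.0]]
force: [0.0, 0.5, 0.1]
gripper_width: 0.0617
gripper_force: 0.0
```

>>> move_arm --pt "0 0 0 0 0 -1.7" --pt "0 0 0 0 0 -3.4" --pt "0 0 0 0 0 -5.1" --pt "0 0 0 0 0 -6.8" --pt "0 0 0 0 0 -8.5"

```text
time: 18.27
eef_pos: [0.6025, -0.0095, 0.0796]
tcp_rot: [[0.854, 0.521, -0.001], [0.521, -0.854, -0.001], [-0.001, 0.0, -1.0]]
force: [-0.8, -0.8, -0.6]
gripper_width: 0.0618
gripper_force: 0.0
```

>>> move_arm --pt "0 0 0 0 0 -1.7" --pt "0 0 0 0 0 -3.4" --pt "0 0 0 0 0 -5.1" --pt "0 0 0 0 0 -6.8" --pt "0 0 0 0 0 -8.2"

```text
time: 18.9
eef_pos: [0.6024, -0.0098, 0.0795]
tcp_rot: [[0.164, 0.986, -0.001], [0.986, -0.164, -0.002], [-0.002, -0.001, -1.0]]
force: [-0.1, -0.5, 0.9]
gripper_width: 0.0617
gripper_force: 0.0
```

```bash
python3 rd.py 2
```

```text
t 18.95 p [ 0.6024 -0.01    0.0795] psi -9.3 q7 -16.0 F [-0.  -0.7  0.4] toolxy F [-0.7  0.1] w 0.061 0.0
Tz [0.016 0.026] mean 0.021 j7 [-0.768  0.037]
```

>>> move_arm --pt "0.02 0.01 0.3 0 0 0" --pt "0.02 0.01 0.6 0 0 0" --pt "0.02 0.01 0.7 0 0 0"

```text
time: 19.32
eef_pos: [0.6024, -0.008, 0.0422]
tcp_rot: [[0.17, 0.985, -0.003], [0.985, -0.17, -0.0], [-0.001, -0.003, -1.0]]
force: [-0.8, -0.2, -0.2]
gripper_width: 0.0614
gripper_force: 0.0
```

>>> move_arm --pt "0 0 0 0 0 0" --pt "0 0 0 0 0 0" --pt "0 0 0 0 0 0" --pt "0 0 0 0 0 0" --pt "0 0 0 0 0 0" --hand 0

```text
time: 19.95
eef_pos: [0.6038, -0.008, 0.0443]
tcp_rot: [[0.17, 0.986, 0.0], [0.986, -0.17, 0.0], [0.0, 0.0, -1.0]]
force: [0.0, 0.3, -0.3]
gripper_width: 0.0139
gripper_force: 0.0
```

>>> move_arm --pt "0 0 0.003 0 0 1.0" --pt "0 0 0.005 0 0 2.0" --pt "0 0 0.005 0 0 2.0"

```text
time: 20.32
eef_pos: [0.6036, -0.0081, 0.044]
tcp_rot: [[0.37, 0.929, -0.0], [0.929, -0.37, -0.0], [-0.0, 0.0, -1.0]]
force: [-0.4, -0.3, 1.1]
gripper_width: 0.0099
gripper_force: 29.6
```

```bash
python3 rd.py 4
```

```text
t 20.48 p [ 0.6036 -0.0081  0.044 ] psi -21.7 q7 -24.3 F [-0.4 -0.6  0.9] toolxy F [-0.7 -0.2] w 0.0095 29.6
Tz [0.05  0.005 0.034 0.065] mean 0.039 j7 [-0.277 -0.107 -0.051 -0.037]
```

>>> move_arm --pt "0 0 0.003 0 0 1.0" --pt "0 0 0.005 0 0 2.0" --pt "0 0 0.005 0 0 2.0"

```text
time: 20.85
eef_pos: [0.6037, -0.0082, 0.0437]
tcp_rot: [[0.554, 0.832, 0.0], [0.832, -0.554, -0.0], [-0.0, 0.0, -1.0]]
force: [-0.8, -1.1, 2.0]
gripper_width: 0.0096
gripper_force: 29.6
```

```bash
python3 rd.py 4
```

```text
t 21.0 p [ 0.6037 -0.0082  0.0437] psi -33.7 q7 -32.0 F [-0.4 -0.8  2. ] toolxy F [-0.9  0.1] w 0.0099 29.6
Tz [0.033 0.093 0.054 0.076] mean 0.064 j7 [-0.298 -0.128 -0.074 -0.06 ]
```

>>> move_arm --pt "0 0 0.002 0 0 0.8" --pt "0 0 0.003 0 0 1.5" --pt "0 0 0.003 0 0 1.5"

```text
time: 21.38
eef_pos: [0.6037, -0.0082, 0.0436]
tcp_rot: [[0.678, 0.735, 0.0], [0.735, -0.678, -0.0], [-0.0, 0.0, -1.0]]
force: [-1.2, -0.9, 3.1]
gripper_width: 0.0101
gripper_force: 29.6
```

```bash
python3 rd.py 5
```

```text
t 21.57 p [ 0.6037 -0.0082  0.0436] psi -42.7 q7 -37.8 F [-0.9 -1.1  3.2] toolxy F [-1.5  0.1] w 0.0099 29.6
Tz [0.155 0.061 0.11  0.202 0.161] mean 0.138 j7 [-0.279 -0.16  -0.122 -0.113 -0.113]
```

>>> move_arm --pt "0 0 0 0 0 0.3" --pt "0 0 0 0 0 0.3" --pt "0 0 0 0 0 0.3"

```text
time: 21.95
eef_pos: [0.6038, -0.0082, 0.0435]
tcp_rot: [[0.702, 0.713, 0.0], [0.713, -0.702, -0.0], [-0.0, 0.0, -1.0]]
force: [-0.8, -1.4, 4.6]
gripper_width: 0.0098
gripper_force: 29.6
```

```bash
python3 rd.py 3
```

```text
t 22.05 p [ 0.6038 -0.0082  0.0436] psi -44.6 q7 -39.0 F [-1.  -1.4  4.3] toolxy F [-1.7  0.3] w 0.01 29.6
Tz [0.15  0.223 0.095] mean 0.156 j7 [-0.141 -0.139 -0.138]
```

>>> move_arm --pt "0 0 0 0 0 0" --pt "0 0 0 0 0 0" --pt "0 0 -0.2 0 0 0" --pt "0 0 -0.7 0 0 0" --pt "0 0 -1.2 0 0 0" --hand 0.4

```text
time: 22.68
eef_pos: [0.6037, -0.0078, 0.1045]
tcp_rot: [[0.702, 0.713, 0.0], [0.713, -0.702, 0.0], [0.0, -0.0, -1.0]]
force: [-0.1, 0.5, 0.1]
gripper_width: 0.035
gripper_force: 0.0
```

>>> move_arm --pt "-0.35 -0.4 0 0 0 -1.6" --pt "-0.7 -0.8 0 0 0 -3.2" --pt "-1.1 -1.2 0 0 0 -4.8" --pt "-1.4 -1.6 0 0 0 -6.4" --pt "-1.7 -1.98 0 0 0 -8.0"

```text
time: 23.3
eef_pos: [0.4731, 0.001, 0.1041]
tcp_rot: [[-0.065, 0.998, 0.001], [0.998, 0.065, 0.0], [0.0, 0.001, -1.0]]
force: [-0.4, -0.8, 0.0]
gripper_width: 0.0355
gripper_force: 0.0
```

>>> move_arm --pt "0 0 0 0 0 -1.6" --pt "0 0 0 0 0 -3.2" --pt "0 0 0 0 0 -4.8" --pt "0 0 0 0 0 -6.6" --pt "0 0 0 0 0 -6.6"

```text
time: 23.92
eef_pos: [0.4739, 0.0008, 0.1039]
tcp_rot: [[-0.681, 0.732, 0.001], [0.732, 0.681, 0.0], [-0.0, 0.001, -1.0]]
force: [0.1, 1.1, 0.2]
gripper_width: 0.0352
gripper_force: 0.0
```

```bash
python3 rd.py 1
python3 - <<'E'
from h import *
st=sensors.read_state();s=snap('wrist','w5.png');T=cam(s,st)
for t in(60,70):
  try: print(fitbar(s,T,(.4735,.001,-47),thr=t,half=55))
  except Exception as e: print(e)
E
```

```text
t 23.93 p [0.4739 0.0008 0.1039] psi 42.9 q7 13.3 F [0.1 1.1 0.2] toolxy F [0.7 0.8] w 0.0352 0.0
Tz [0.024] mean 0.024 j7 [0.399]
(array([486.6, -13.1, -46.7]), np.float64(0.467))
(array([ 4.738e+02,  2.000e-01, -4.670e+01]), np.float64(0.23))
```

View pics/w5.png

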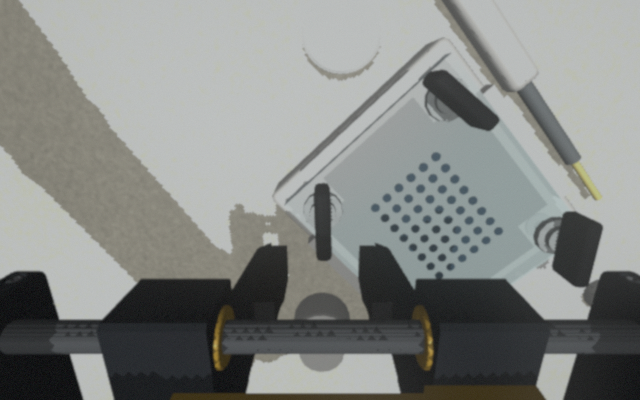

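Nut3 is done at about 0.14 N·m. Bar2, pixels (322,185) to (323,260), is in line with the tool and centred. Gripping nut2.

>>> move_arm --pt "0 0 0.5 0 0 0" --pt "0 0 0.9 0 0 0" --pt "0 0 1.12 0 0 0" --pt "0 0 1.12 0 0 0"

```text
time: 24.48
eef_pos: [0.4733, 0.0009, 0.0471]
tcp_rot: [[-0.682, 0.732, -0.001], [0.732, 0.682, -0.0], [0.0, -0.001, -1.0]]
force: [0.6, -0.3, 0.5]
gripper_width: 0.0353
gripper_force: 0.0
```

>>> move_arm --pt "0 0 0 0 0 0" --pt "0 0 0 0 0 0" --pt "0 0 0 0 0 0" --pt "0 0 0 0 0 0" --hand 0

```text
time: 24.98
eef_pos: [0.4739, 0.0008, 0.0479]
tcp_rot: [[-0.682, 0.731, 0.001], [0.731, 0.682, 0.0], [-0.001, 0.001, -1.0]]
force: [-0.2, -0.1, 3.4]
gripper_width: 0.0098
gripper_force: 29.9
```

```bash
python3 rd.py 2
```

```text
t 25.02 p [0.4739 0.0008 0.0479] psi 43.0 q7 10.5 F [-0.4 -0.4  4.1] toolxy F [-0.1 -0.6] w 0.0102 29.9
Tz [ 0.016 -0.025] mean -0.005 j7 [-0.022 -0.021]
```

>>> move_arm --pt "0 0 0 0 0 1.6" --pt "0 0 0.003 0 0 3.2" --pt "0 0 0.007 0 0 4.8" --pt "0 0 0.011 0 0 6.4" --pt "0 0 0.015 0 0 8.0"

```text
time: 25.65
eef_pos: [0.4739, 0.0008, 0.0469]
tcp_rot: [[0.092, 0.996, 0.001], [0.996, -0.092, 0.0], [0.0, 0.001, -1.0]]
force: [-0.5, 0.0, 2.0]
gripper_width: 0.0096
gripper_force: 29.9
```

>>> move_arm --pt "0 0 0.004 0 0 1.6" --pt "0 0 0.009 0 0 3.2" --pt "0 0 0.013 0 0 4.8" --pt "0 0 0.017 0 0 6.4" --pt "0 0 0.021 0 0 8.0"

```text
time: 26.28
eef_pos: [0.4738, 0.0008, 0.0458]
tcp_rot: [[0.802, 0.598, 0.001], [0.598, -0.802, 0.0], [0.001, 0.0, -1.0]]
force: [0.7, -0.4, 1.5]
gripper_width: 0.0097
gripper_force: 29.9
```

>>> move_arm --pt "0 0 0.004 0 0 1.6" --pt "0 0 0.009 0 0 3.2" --pt "0 0 0.013 0 0 4.8" --pt "0 0 0.018 0 0 6.5" --pt "0 0 0.018 0 0 6.5"

```text
time: 26.9
eef_pos: [0.4738, 0.0008, 0.0449]
tcp_rot: [[0.999, -0.033, 0.001], [-0.033, -0.999, -0.0], [0.001, 0.0, -1.0]]
force: [0.7, 0.0, 3.0]
gripper_width: 0.0094
gripper_force: 29.9
```

```bash
python3 rd.py 4
```

```text
t 27.05 p [0.4738 0.0008 0.0449] psi -91.8 q7 -61.4 F [ 0.1 -0.6  2.8] toolxy F [0.1 0.6] w 0.0097 29.9
Tz [-0.046  0.053  0.011 -0.022] mean -0.001 j7 [-0.342 -0.099 -0.019  0.001]
```

>>> move_arm --pt "0 0 0.002 0 0 0.8" --pt "0 0 0.004 0 0 1.6" --pt "0 0 0.004 0 0 1.6"

```text
time: 27.42
eef_pos: [0.4738, 0.0007, 0.0447]
tcp_rot: [[0.98, -0.198, 0.001], [-0.198, -0.98, -0.0], [0.001, 0.0, -1.0]]
force: [0.9, -0.8, 2.7]
gripper_width: 0.0098
gripper_force: 29.9
```

```bash
python3 rd.py 4
```

```text
t 27.57 p [0.4738 0.0008 0.0447] psi -101.5 q7 -66.6 F [ 0.5 -1.4  3.6] toolxy F [0.7 1.2] w 0.01 29.9
Tz [ 0.035  0.034  0.061 -0.035] mean 0.024 j7 [-0.177 -0.06  -0.023 -0.014]
```

>>> move_arm --pt "0 0 0.002 0 0 0.8" --pt "0 0 0.004 0 0 1.6" --pt "0 0 0.004 0 0 1.6"

```text
time: 27.95
eef_pos: [0.4738, 0.0008, 0.0444]
tcp_rot: [[0.933, -0.359, 0.001], [-0.359, -0.933, -0.0], [0.001, 0.0, -1.0]]
force: [0.0, 0.3, 4.3]
gripper_width: 0.0095
gripper_force: 29.9
```

```bash
python3 rd.py 4
```

```text
t 28.1 p [0.4738 0.0008 0.0444] psi -111.1 q7 -72.0 F [ 0.3 -0.2  4.7] toolxy F [0.4 0.1] w 0.0097 29.9
Tz [ 0.024  0.002  0.028 -0.001] mean 0.013 j7 [-0.18  -0.061 -0.023 -0.014]
```

>>> move_arm --pt "0 0 0.002 0 0 1.0" --pt "0 0 0.004 0 0 2.0" --pt "0 0 0.004 0 0 2.0"

```text
time: 28.48
eef_pos: [0.4738, 0.0008, 0.0442]
tcp_rot: [[0.838, -0.546, 0.0], [-0.546, -0.838, -0.0], [0.001, -0.0, -1.0]]
force: [0.6, -0.5, 4.8]
gripper_width: 0.0096
gripper_force: 29.9
```

```bash
python3 rd.py 4
```

```text
t 28.62 p [0.4738 0.0008 0.0442] psi -123.1 q7 -78.8 F [ 0.9 -1.   4.8] toolxy F [1.3 0.3] w 0.0098 29.9
Tz [-0.022  0.031  0.025  0.037] mean 0.018 j7 [-0.2   -0.067 -0.026 -0.015]
```

>>> move_arm --pt "0 0 0.003 0 0 1.0" --pt "0 0 0.006 0 0 2.0" --pt "0 0 0.006 0 0 2.0"

```text
time: 29.0
eef_pos: [0.4738, 0.0008, 0.044]
tcp_rot: [[0.705, -0.709, 0.001], [-0.709, -0.705, -0.0], [0.0, -0.0, -1.0]]
force: [1.0, -0.6, 6.3]
gripper_width: 0.0096
gripper_force: 29.9
```

```bash
python3 rd.py 4
```

```text
t 29.15 p [0.4737 0.0008 0.044 ] psi -135.1 q7 -87.0 F [ 0.8 -0.8  5.8] toolxy F [ 1.2 -0. ] w 0.0097 29.9
Tz [0.155 0.054 0.085 0.015] mean 0.077 j7 [-0.271 -0.114 -0.078 -0.071]
```

>>> move_arm --pt "0 0 0.0 0 0 0.7" --pt "0 0 0 0 0 1.4" --pt "0 0 0 0 0 1.4"

```text
time: 29.52
eef_pos: [0.4738, 0.0008, 0.0439]
tcp_rot: [[0.596, -0.803, 0.0], [-0.803, -0.596, -0.0], [0.0, -0.0, -1.0]]
force: [1.8, -0.7, 4.3]
gripper_width: 0.0099
gripper_force: 29.9
```

```bash
python3 rd.py 5
```

```text
t 29.73 p [0.4737 0.0008 0.0439] psi -143.5 q7 -94.2 F [ 1.5 -1.1  4.6] toolxy F [ 1.7 -0.5] w 0.0099 29.9
Tz [0.156 0.148 0.121 0.094 0.114] mean 0.127 j7 [-0.343 -0.182 -0.13  -0.117 -0.116]
```

>>> move_arm --pt "0 0 0 0 0 0.3" --pt "0 0 0 0 0 0.3" --pt "0 0 0 0 0 0.3"

```text
time: 30.1
eef_pos: [0.4737, 0.0008, 0.0439]
tcp_rot: [[0.569, -0.823, 0.0], [-0.823, -0.569, -0.0], [0.0, -0.0, -1.0]]
force: [1.4, -2.1, 3.7]
gripper_width: 0.0095
gripper_force: 29.9
```

```bash
python3 rd.py 3
```

```text
t 30.2 p [0.4737 0.0008 0.0439] psi -145.4 q7 -95.9 F [ 1.7 -1.3  3.6] toolxy F [ 2.  -0.7] w 0.0099 29.9
Tz [0.137 0.183 0.169] mean 0.163 j7 [-0.146 -0.143 -0.142]
```

>>> move_arm --pt "0 0 0 0 0 0" --pt "0 0 0 0 0 0" --pt "0 0 -0.2 0 0 0" --pt "0 0 -0.7 0 0 0" --pt "0 0 -1.2 0 0 0" --hand 0.4

```text
time: 30.82
eef_pos: [0.4729, 0.001, 0.1048]
tcp_rot: [[0.568, -0.823, -0.001], [-0.823, -0.568, 0.0], [-0.001, 0.001, -1.0]]
force: [0.4, 0.4, 0.3]
gripper_width: 0.0349
gripper_force: 0.0
```

>>> move_arm --pt "0 -0.7 0 0 0 -1.6" --pt "0 -1.4 0 0 0 -3.2" --pt "0 -2.1 0 0 0 -4.8" --pt "0 -2.8 0 0 0 -6.4" --pt "-0.09 -3.4 0 0 0 -8.0"

```text
time: 31.45
eef_pos: [0.6113, 0.1017, 0.1043]
tcp_rot: [[0.992, -0.123, -0.0], [-0.123, -0.992, -0.001], [-0.0, 0.001, -1.0]]
force: [-0.4, -0.9, -1.3]
gripper_width: 0.0352
gripper_force: 0.0
```

>>> move_arm --pt "0 0 0 0 0 -1.7" --pt "0 0 0 0 0 -3.4" --pt "0 0 0 0 0 -5.1" --pt "0 0 0 0 0 -6.8" --pt "0 0 0 0 0 -8.5"

```text
time: 32.08
eef_pos: [0.6101, 0.1008, 0.1042]
tcp_rot: [[0.72, 0.694, -0.001], [0.694, -0.72, -0.001], [-0.002, 0.0, -1.0]]
force: [0.2, 0.5, -0.6]
gripper_width: 0.0356
gripper_force: 0.0
```

>>> move_arm --pt "0 0 0 0 0 -1.7" --pt "0 0 0 0 0 -3.4" --pt "0 0 0 0 0 -5.1" --pt "0 0 0 0 0 -6.8" --pt "0 0 0 0 0 -8.5"

```text
time: 32.7
eef_pos: [0.6102, 0.1005, 0.1041]
tcp_rot: [[-0.087, 0.996, -0.001], [0.996, 0.087, -0.002], [-0.002, -0.001, -1.0]]
force: [0.7, 0.3, 0.1]
gripper_width: 0.0355
gripper_force: 0.0
```

```bash
python3 rd.py 1
```

```text
t 32.7 p [0.6102 0.1005 0.1041] psi 5.0 q7 -12.7 F [0.7 0.3 0.1] toolxy F [0.3 0.7] w 0.0355 0.0
Tz [0.055] mean 0.055 j7 [-1.05]
```

>>> move_arm --pt "0 0 0 0 0 -1.7" --pt "0 0 0 0 0 -3.4" --pt "0 0 0 0 0 -5.1" --pt "0 0 0 0 0 -6.5" --pt "0 0 0 0 0 -6.5"

```text
time: 33.33
eef_pos: [0.6104, 0.1004, 0.1039]
tcp_rot: [[-0.689, 0.725, -0.001], [0.725, 0.689, -0.001], [-0.0, -0.002, -1.0]]
force: [-0.3, 0.2, 0.6]
gripper_width: 0.0351
gripper_force: 0.0
```

```bash
python3 rd.py 1
python3 - <<'E'
from h import *
st=sensors.read_state();s=snap('wrist','w6.png');T=cam(s,st)
for t in(70,75):
  try: print(fitbar(s,T,(.611,.1005,-46),thr=t,half=55))
  except Exception as e: print(e)
E
```

```text
t 33.33 p [0.6104 0.1004 0.1039] psi 43.5 q7 15.0 F [-0.3  0.2  0.6] toolxy F [ 0.3 -0.1] w 0.0351 0.0
Tz [-0.048] mean -0.048 j7 [0.374]
(array([610.9, 101.1, -46. ]), np.float64(0.225))
(array([611. , 101.1, -45.9]), np.float64(0.201))
```

View pics/w6.png

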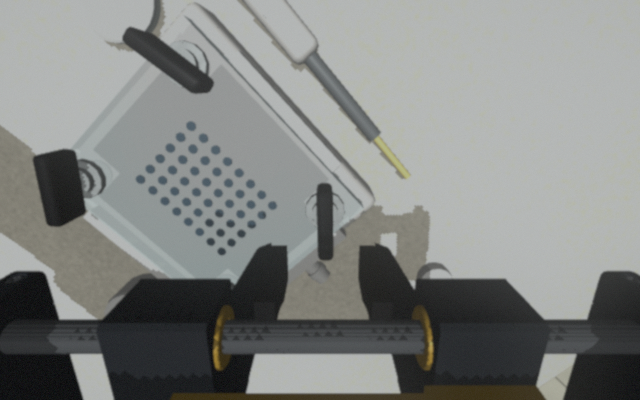

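Bar4, pixels (325,185) to (325,258), is in line with the tool. Gripping nut4 and turning.

>>> move_arm --pt "0 0.015 0.5 0 0 0" --pt "0 0.015 0.9 0 0 0" --pt "0 0.015 1.12 0 0 0" --pt "0 0.015 1.12 0 0 0"

```text
time: 33.88
eef_pos: [0.6108, 0.1016, 0.0473]
tcp_rot: [[-0.69, 0.724, -0.001], [0.724, 0.69, -0.001], [0.0, -0.002, -1.0]]
force: [0.9, -0.4, -0.0]
gripper_width: 0.0353
gripper_force: 0.0
```

>>> move_arm --pt "0 0 0 0 0 0" --pt "0 0 0 0 0 0" --pt "0 0 0 0 0 0" --pt "0 0 0 0 0 0" --hand 0

```text
time: 34.38
eef_pos: [0.6114, 0.1014, 0.0485]
tcp_rot: [[-0.69, 0.724, 0.0], [0.724, 0.69, -0.0], [-0.0, -0.0, -1.0]]
force: [-1.5, -0.8, 6.2]
gripper_width: 0.0094
gripper_force: 30.0
```

```bash
python3 rd.py 2
```

```text
t 34.42 p [0.6114 0.1014 0.0485] psi 43.6 q7 13.6 F [-1.4 -1.5  5.8] toolxy F [-0.1 -2.1] w 0.0102 30.0
Tz [0.009 0.057] mean 0.033 j7 [-0.023 -0.023]
```

>>> move_arm --pt "0 -0.01 -0.005 0 0 1.6" --pt "0 -0.01 -0.002 0 0 3.2" --pt "0 -0.01 0.002 0 0 4.8" --pt "0 -0.01 0.006 0 0 6.4" --pt "0 -0.01 0.01 0 0 8.0"

```text
time: 35.05
eef_pos: [0.6114, 0.1014, 0.0475]
tcp_rot: [[0.081, 0.997, 0.001], [0.997, -0.081, 0.0], [0.0, 0.001, -1.0]]
force: [-0.4, -0.6, 0.8]
gripper_width: 0.0098
gripper_force: 30.0
```

>>> move_arm --pt "0 0 0.004 0 0 1.6" --pt "0 0 0.009 0 0 3.2" --pt "0 0 0.013 0 0 4.8" --pt "0 0 0.017 0 0 6.4" --pt "0 0 0.021 0 0 8.0"

```text
time: 35.67
eef_pos: [0.6114, 0.1013, 0.0464]
tcp_rot: [[0.795, 0.607, 0.001], [0.607, -0.795, 0.0], [0.001, 0.001, -1.0]]
force: [-1.2, -0.9, 0.6]
gripper_width: 0.0097
gripper_force: 30.0
```

>>> move_arm --pt "0 0 0.004 0 0 1.6" --pt "0 0 0.009 0 0 3.2" --pt "0 0 0.013 0 0 4.8" --pt "0 0 0.018 0 0 6.5" --pt "0 0 0.018 0 0 6.5"

```text
time: 36.3
eef_pos: [0.6114, 0.1012, 0.0455]
tcp_rot: [[1.0, -0.022, 0.001], [-0.022, -1.0, -0.001], [0.001, 0.001, -1.0]]
force: [-0.3, -1.5, 1.9]
gripper_width: 0.0094
gripper_force: 30.0
```

```bash
python3 rd.py 4
```

```text
t 36.45 p [0.6114 0.1013 0.0455] psi -91.2 q7 -76.7 F [ 0.4 -1.2  1.7] toolxy F [0.5 1.2] w 0.0099 30.0
Tz [-0.014 -0.004  0.027  0.01 ] mean 0.005 j7 [-0.433 -0.126 -0.025  0.001]
```

>>> move_arm --pt "0 0 0.002 0 0 0.8" --pt "0 0 0.004 0 0 1.6" --pt "0 0 0.004 0 0 1.6"

```text
time: 36.83
eef_pos: [0.6113, 0.1013, 0.0453]
tcp_rot: [[0.982, -0.188, 0.001], [-0.188, -0.982, -0.0], [0.001, -0.0, -1.0]]
force: [0.1, -1.6, 2.0]
gripper_width: 0.0097
gripper_force: 30.0
```

```bash
python3 rd.py 4
```

```text
t 36.98 p [0.6113 0.1013 0.0453] psi -100.9 q7 -83.4 F [ 0.2 -1.3  2.2] toolxy F [0.4 1.3] w 0.0098 30.0
Tz [0.042 0.046 0.04  0.071] mean 0.05 j7 [-0.25  -0.101 -0.054 -0.043]
```

>>> move_arm --pt "0 0 0.002 0 0 0.8" --pt "0 0 0.004 0 0 1.6" --pt "0 0 0.004 0 0 1.6"

```text
time: 37.35
eef_pos: [0.6113, 0.1013, 0.0452]
tcp_rot: [[0.937, -0.349, 0.001], [-0.349, -0.937, -0.0], [0.001, -0.0, -1.0]]
force: [0.6, -0.9, 2.6]
gripper_width: 0.0095
gripper_force: 30.0
```

```bash
python3 rd.py 4
```

```text
t 37.5 p [0.6113 0.1013 0.0452] psi -110.5 q7 -90.2 F [ 0.6 -1.   3.1] toolxy F [0.9 0.8] w 0.0092 30.0
Tz [0.105 0.08  0.066 0.098] mean 0.087 j7 [-0.306 -0.156 -0.108 -0.096]
```

>>> move_arm --pt "0 0 0 0 0 0.4" --pt "0 0 0 0 0 0.8" --pt "0 0 0 0 0 0.8"

```text
time: 37.88
eef_pos: [0.6113, 0.1013, 0.0451]
tcp_rot: [[0.903, -0.429, 0.001], [-0.429, -0.903, -0.0], [0.001, 0.0, -1.0]]
force: [1.7, -2.3, 3.7]
gripper_width: 0.01
gripper_force: 30.0
```

```bash
python3 rd.py 5
```

```text
t 38.08 p [0.6113 0.1013 0.0451] psi -115.4 q7 -93.8 F [ 1.3 -1.8  4.1] toolxy F [1.9 1.1] w 0.0097 30.0
Tz [0.136 0.142 0.15  0.127 0.175] mean 0.146 j7 [-0.251 -0.177 -0.151 -0.144 -0.142]
```

Nut4 is done at about 0.14 N·m. The plate has levelled since I tightened nut1, so I'll check it gently, turning its bar no further than before.

>>> move_arm --pt "0 0 0 0 0 0" --pt "0 0 0 0 0 0" --pt "0 0 -0.2 0 0 0" --pt "0 0 -0.7 0 0 0" --pt "0 0 -1.2 0 0 0" --hand 0.4

```text
time: 38.7
eef_pos: [0.6107, 0.1015, 0.106]
tcp_rot: [[0.904, -0.428, -0.001], [-0.428, -0.904, 0.0], [-0.001, 0.0, -1.0]]
force: [-0.1, 0.8, 0.4]
gripper_width: 0.0351
gripper_force: 0.0
```

>>> move_arm --pt "-0.6 0.24 0 0 0 -1.2" --pt "-1.2 0.48 0 0 0 -2.4" --pt "-1.8 0.7 0 0 0 -3.6" --pt "-2.42 0.94 0 0 0 -4.9" --pt "-2.42 0.94 0 0 0 -4.9"

```text
time: 39.33
eef_pos: [0.4787, 0.1111, 0.1056]
tcp_rot: [[0.997, 0.071, -0.003], [0.071, -0.997, 0.001], [-0.003, -0.001, -1.0]]
force: [0.6, -0.5, -0.0]
gripper_width: 0.0351
gripper_force: 0.0
```

```bash
python3 rd.py 1
python3 - <<'E'
from h import *
st=sensors.read_state();s=snap('wrist','w7.png');T=cam(s,st)
for t in(65,75):
  try: print(fitbar(s,T,(.4817,.1107,5),thr=t,half=55,z0=.058))
  except Exception as e: print(e)
s=snap('scene','s7.png');T=cam(s,st)
print([np.round(tow(T,d['location']),3) for d in optics.place_of('plate','scene')])
E
```

```text
t 39.33 p [0.4787 0.1111 0.1056] psi -85.9 q7 -72.7 F [ 0.6 -0.5 -0. ] toolxy F [0.6 0.5] w 0.0351 0.0
Tz [-0.024] mean -0.024 j7 [0.289]
(array([478.7, 111.8,   4.6]), np.float64(0.261))
(array([479.1, 111.2,   5.7]), np.float64(0.199))
[array([0.544, 0.049, 0.046])]
```

>>> move_arm --pt "0.05 0.01 0.5 0 0 0" --pt "0.05 0.01 0.9 0 0 0" --pt "0.05 0.01 1.22 0 0 0" --pt "0.05 0.01 1.22 0 0 0"

```text
time: 39.98
eef_pos: [0.4847, 0.1101, 0.0431]
tcp_rot: [[0.998, 0.069, -0.001], [0.069, -0.998, -0.0], [-0.001, 0.0, -1.0]]
force: [-0.0, 0.4, 0.1]
gripper_width: 0.0356
gripper_force: 0.0
```

>>> move_arm --pt "0 0 0 0 0 0" --pt "0 0 0 0 0 0" --pt "0 0 0 0 0 0" --pt "0 0 0 0 0 0" --hand 0

```text
time: 40.48
eef_pos: [0.4846, 0.1107, 0.0445]
tcp_rot: [[0.998, 0.071, 0.001], [0.071, -0.998, 0.0], [0.001, -0.0, -1.0]]
force: [0.1, 0.5, 4.9]
gripper_width: 0.0098
gripper_force: 29.9
```

```bash
python3 rd.py 3
```

```text
t 40.58 p [0.4846 0.1107 0.0445] psi -85.9 q7 -69.6 F [-0.1  0.7  4.9] toolxy F [-0.  -0.7] w 0.0096 29.9
Tz [0.079 0.072 0.048] mean 0.066 j7 [-0.039 -0.038 -0.038]
```

>>> move_arm --pt "0 0 0 0 0 0.4" --pt "0 0 0 0 0 0.4" --pt "0 0 0 0 0 0.4"

```text
time: 40.95
eef_pos: [0.4846, 0.1106, 0.0445]
tcp_rot: [[1.0, 0.029, 0.001], [0.029, -1.0, 0.0], [0.001, -0.0, -1.0]]
force: [-0.1, 0.8, 6.3]
gripper_width: 0.0099
gripper_force: 29.9
```

```bash
python3 rd.py 5
```

```text
t 41.15 p [0.4846 0.1106 0.0445] psi -88.3 q7 -71.0 F [-0.1  0.6  5.8] toolxy F [-0.1 -0.6] w 0.0097 29.9
Tz [0.014 0.09  0.138 0.104 0.115] mean 0.092 j7 [-0.101 -0.1   -0.1   -0.1   -0.1  ]
```

Nut1 holds: it reads 0.10 N·m at the angle expected if nothing had moved. Letting go and backing off.

>>> move_arm --pt "0 0 0 0 0 0" --pt "0 0 0 0 0 0" --pt "0 0 -0.2 0 0 0" --pt "0 0 -1.0 0 0 0" --pt "0 0 -2.0 0 0 0" --hand 0.4

```text
time: 41.78
eef_pos: [0.4832, 0.1102, 0.145]
tcp_rot: [[1.0, 0.028, -0.002], [0.028, -1.0, -0.0], [-0.002, 0.0, -1.0]]
force: [0.9, 0.4, -0.1]
gripper_width: 0.0353
gripper_force: 0.0
```

>>> move_arm --pt "0 -0.5 -1.0 0 0 0" --pt "0 -1.0 -1.5 0 0 0" --pt "0 -2.0 -1.5 0 0 0" --pt "0 -2.0 -1.5 0 0 0" --pt "0 -2.0 -1.5 0 0 0"

```text
time: 42.4
eef_pos: [0.4808, 0.2096, 0.2192]
tcp_rot: [[1.0, 0.028, -0.0], [0.028, -1.0, -0.001], [-0.0, 0.001, -1.0]]
force: [0.3, -0.6, 0.3]
gripper_width: 0.0349
gripper_force: 0.0
```

```bash
python3 rd.py 1
python3 - <<'E'
from h import *
s=snap('scene','s8.png')
E
```

```text
t 42.4 p [0.4808 0.2096 0.2192] psi -88.4 q7 -90.5 F [ 0.3 -0.6  0.3] toolxy F [0.3 0.6] w 0.0349 0.0
Tz [0.018] mean 0.018 j7 [-0.004]
```

View pics/s8.png

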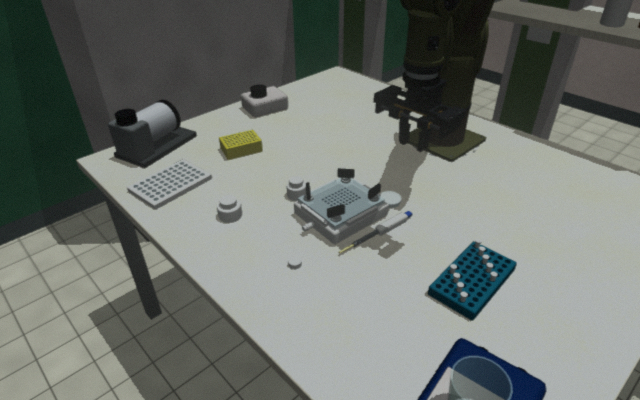

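The scene shows the plate level with the four bars at about (346,174), (308,192), (335,211) and (374,190). The bystanders are where they were and the gripper is clear, so I'm handing in.

```bash
python3 -c "
from cell import env
print(env.hand_in())"
```

```text
the job is handed in; nothing more can be done
None
```

All four nuts were tightened in cross order (1, 3, 2, 4) to about 0.14 N·m each; a gentle recheck of nut1 held at 0.10 N·m, the plate looks level and the other things unmoved in the last picture, and the job was handed in at about 42 s with no verdict shown.

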